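Dock the battery pack in its charger

TASK

A paint pot has been left standing in the battery charger: take it out and stand it upright on the free table top, then slide the wide battery pack nose first along the table into the charger's rails until it is fully home and both side catches have snapped into its notches. Keep all three pots upright, leave the masking tape, red paint tube and sanding block where they are, and let go of everything at the end.

Things in the scene. Friction and masses are not known exactly. Their poses are not given: they have to be found in the camera images.
- charger: grey and black charger cradle fixed to the table, 159 mm wide, open at its front (-x) and above, no floor: the pack slides on the table. Origin on the table at the centre of the bay (the pack's origin comes here when home); +x is the way in, z up. Two side rails x=-37 to 54 mm, y=53.5 to 79.5 on either side, 22 mm high; end block with contacts x=53.5 to 104, 60 mm high.
- bay (a point): same point as the charger's origin. Lips on both rails reach in to y=+-46 mm at z=15 to 22 mm over the pack's flange, so the pack cannot be put in from above, only slid in along +x
- mouth (a point): point on the table in the middle of the charger's mouth, 72 mm before its origin. Two flared guides, 14 mm high, narrow from y=+-74 mm here to y=+-53.5 at the rails (x=-37)
- catch_left (a joint): sprung steel catch in the charger's +y rail at x=-10 mm, z 2.5 to 11.5: 0 = out (4.5 mm past the rail's inner face), grows to 0.007 m as it is pressed back; back near 0 when in the pack's notch. Passing both catches takes roughly 8 to 15 N along the rails
- catch_right (a joint): the same in the -y rail
- pack: black battery pack with orange top panel, loose, 0.5 kg, too wide to grip: push it. Origin at the centre of its underside, +x to its nose, z up. Foot flange 104 x 104 mm, 12 mm high, nose corners rounded 10 mm, a 21 mm notch in each side edge centred at x=-10. Body above: 88 mm wide, x=-52 (flat tail, flush with the foot) to 44 mm, top at z=48. When home its tail stands 15 mm out of the rails
- tail (a point): middle of the pack's flat tail face, 52 mm behind its origin and 30 mm above the table: the place to push it home
- pot_a: white lidded paint pot with blue patches and a grey lid with blue runs, 52 mm across, 52 mm high. Loose, origin at the centre of its underside, z up. One of the three pots (which one differs) stands inside the charger.
- pot_b: plain white lidded pot, 58 mm across, 52 mm high. Loose, origin at the centre of its underside, z up. One of the three pots (which one differs) stands inside the charger.
- pot_c: white lidded paint pot with red-brown patches and a grey lid, 60 mm across, 46 mm high. Loose, origin at the centre of its underside, z up. One of the three pots (which one differs) stands inside the charger.
- tape_masking: roll of cream masking tape lying flat, 98 mm across, 25 mm high; origin at the centre of its underside; leave it alone
- paint_tube_b: red paint tube lying flat, 156 mm long (its y), 47 mm wide, 32 mm high; origin at the centre of its underside; leave it alone
- sanding_block: brown cork sanding block lying flat, 114 mm (its y) by 87 mm, 30 mm high; origin at the centre of its underside; leave it alone
There are look-alikes about, which are no part of the job. What is shaped like the pack but blue is not meant.

How it is judged:
By the outcome, as a careful person would: the job done as asked, in the order asked, and still so for the second after the job is handed in, with the robot touching nothing.
It also fails if it takes over 72 s, if anything falls off the work surface, if the arm or the gripper's body presses on something with over 40 N, if the wrist force passes 120 N, or if a joint passes its speed limit or range.

ROBOT

A 6-joint arm with a two-finger parallel gripper is mounted at the origin on a cart in front of the work surface, level with it; the furniture and walls round the work are solid. World frame = base frame: x ahead of the robot, y to its left, z up, the work surface at z = 0. Lengths are in m, angles in rad, forces in N, time in s.
With the tool pointing down it reaches from about 0.35 to 0.975 m from the base axis. Payload 4.9 kg.
Tool frame: the origin (TCP) lies at the very end of the fingers, on their centre line; the grasp point (between the pads) lies 19 mm behind it (ctrl.tcp_to_grasp is the z of the grasp point in the tool frame, in m); z points along the fingers, y is the line along which they close (so a half turn about z gives the same grasp; the last joint's range is limited). The gripper opens to 85 mm and grips with 20 to 120 N. Pads are 22 mm wide; open, the fingers measure 114 mm over their backs; the gripper's body (76 mm by 85 mm) begins 54 mm behind the grasp point. The pads swing forward as they close: fully open they stand 13 mm farther back than shut.
Start: joints at [-1.37, 0.053, 1.613, -0, 1.476, -0.119], TCP at [0.196, -0.593, 0.231] pointing down, gripper open.
Joint ranges: [-3.01, 3.01], [-1.01, 2.22], [0.06, 2.58], [-1.02, 4.17], [0.09, 2.62], [-3.14, 3.14]. Speed limits (rad/s): [2.57, 2.57, 3.14, 3.14, 3.14, 3.14].

INTERFACE

Orientations are given as a rotation vector (axis times angle).
In Python, from station import ctrl, eyes, job, nets gives the robot as it stands. The module is installed in compiled form; this text tells all that it offers.
- The arm moves only by the tool jog_arm, never from a script. Its argument "commands" is one flat list of numbers, 7 for each row, row after row: the shift along the tool's x, y, z each as a share of 0.06 m, from -1 to 1, then the turn, a rotation vector about the tool's x, y, z each as a share of 0.1 rad, from -1 to 1, then the finger opening in mm, from 0 to 85.4. In form: [x, y, z, ax, ay, az, grip, x, y, z, ax, ay, az, grip, ...]. A call has 1 to 20 rows; each row shifts and turns the commanded pose from where the row before left it, along the tool's axes as they then stand; what a row does not reach is not made up. A row lasts 1/8 s, in which the tool goes at most 62.5 mm and 10.7 degrees, less where a joint would pass 70% of its speed; a pose out of reach is approached as far as the arm can. A call with a number of a shift or a turn outside -1 to 1 is refused whole. A call with a gripper value outside its range is refused whole. The fingers move at their own pace and stop on an object; "newtons" is the grip in N (left out, the last holds). Time passes only in rows, so rows that do not move let the fingers close. It gives the time, the measured TCP pose, the force, the opening and the grip force at its end, in the units of the state.
- ctrl.get_obs(): the state, without advancing time (a new reading comes with each control period).
- eyes.get_image(name): name is "side" or "top"; returns a dict with "image" (400x640x3 uint8, red, green, blue), "z_map" (400x640 float32, m along the optical axis (not along the pixel's ray), 0 where there is no reading), "K" (3x3 intrinsics, pixels), "dist_coeffs" ([k1, k2, p1, p2, k3] as OpenCV has them; the pictures are not rectified), "cam_to_world" (4x4, takes a point from camera to world coordinates). Camera axes: x right, y up, looking along -z (the intrinsics and any distortion apply to the point x, -y, -z); pixel columns grow to the right and rows downward; lengths in m; the calibration is good to about 2 mm. A picture is of the moment at which its call begins.
- job.finish_job(): hands the job in; it is judged then, once.
Trained networks look in the newest picture that a camera, given by its name, has taken for a name from the list of things; names that differ only in an ending like _2 or _b are one class to them, and where a whole thing is asked for, a point or a joint stands for the part that bears it (a point fixed in the world has none). Each returns a list of dicts, best first, with "p" (0 to 1); they miss things now and then, are a little off and sometimes report something else, mostly with a low value. They report only what shows in the picture. A call takes as long as a camera call. They do not tell look-alikes from the thing itself.
- nets.silhouettes(camera, name): "mask" (400x640 bool, what is visible of it) and "bbox" ([left, top, right, bottom] in pixels, round what is visible of it).
The state is a dict: "t": time; "q": joint angles; "dq": joint speeds; "effort": joint torques, N m; "tool_pos": TCP position; "tool_rot": TCP orientation; "contact_force": force on the tool from outside, world axes, zero at the start; "wrist_torque": the same for the moment, N m; "opening": finger opening in m; "grip_force": force on a finger pad.
Only numpy, scipy, OpenCV 4.12 (cv2) and the standard library are available. Lean on these libraries where they do the work, as an engineer would, in place of code of your own. Each camera call takes 0.05 s, during which the arm holds its last target. There are 200 camera calls.

## Working session

There is one attempt and no reset: what is moved stays moved. The work goes in short steps, Python scripts to look and compute and a tool call to move; the robot and the scene stay as the last step left them, time stands still between calls to the robot, and variables do not carry over. Pictures are saved under pics/ and viewed, at most 10 in all, crops included, and the job is handed in when it is done.

Besides the shell and the picture viewer there is one more tool, called as name(argument=value, ...) on one line, values as JSON. jog_arm: Moves the arm, as the interface text tells. Shift numbers are shares of 0.06 m and turn numbers shares of 0.1 rad, none past 1 either way. Its arguments: {"type":"object","properties":{"commands":{"type":"array","items":{"type":"number"}},"newtons":{"type":"number"}},"required":["commands"]}

```bash
mkdir -p pics; cat > h.py <<'E'
import numpy as np, cv2
from station import ctrl, eyes, job, nets
def cloud(d):
    h,w=d["z_map"].shape
    u,v=np.meshgrid(np.arange(w),np.arange(h))
    p=cv2.undistortPoints(np.stack([u,v],-1).reshape(-1,1,2).astype(float),d["K"],d["dist_coeffs"]).reshape(h,w,2)
    z=d["z_map"]
    c=np.stack([p[...,0]*z,-p[...,1]*z,-z,np.ones_like(z)],-1)
    P=(c@d["cam_to_world"].T)[...,:3]
    P[z<=0]=np.nan
    return P
def save(d,n): cv2.imwrite("pics/"+n,d["image"][...,::-1])
E
python3 - <<'E'
from h import *
np.set_printoptions(precision=4,suppress=True)
for c in("top","side"):
    d=eyes.get_image(c); save(d,c+"0.png"); P=cloud(d)
    print(c,d["cam_to_world"][:3,3])
    for n in["charger","pack","pot_a","pot_b","pot_c","tape_masking","paint_tube_b","sanding_block"]:
        for r in nets.silhouettes(c,n)[:4]:
            q=P[r["mask"]]; q=q[~np.isnan(q[:,0])]
            print(n,round(r["p"],2),r["bbox"],len(q), np.median(q,0) if len(q) else 0, np.percentile(q,[2,98],axis=0).round(3).tolist() if len(q) else 0)
E
```

```text
top [ 0.3783 -0.0282  1.269 ]
charger 0.98 [244.9, 166.7, 318.2, 229.2] 3129 [0.5667 0.0898 0.024 ] [[0.493, 0.005, -0.002], [0.647, 0.149, 0.065]]
pack 0.88 [335.8, 233.9, 394.5, 288.7] 1635 [ 0.4058 -0.1445  0.0488] [[0.348, -0.205, 0.001], [0.462, -0.089, 0.055]]
pack 0.7 [343.6, 172.7, 388.5, 213.4] 1588 [ 0.5802 -0.1443  0.049 ] [[0.533, -0.199, 0.006], [0.631, -0.093, 0.055]]
pack 0.68 [244.0, 103.9, 299.6, 155.8] 1491 [0.7486 0.091  0.0487] [[0.695, 0.034, 0.005], [0.806, 0.153, 0.055]]
pack 0.66 [323.9, 122.3, 348.5, 140.4] 341 [ 0.7461 -0.0755  0.051 ] [[0.726, -0.097, 0.011], [0.772, -0.052, 0.056]]
pot_a 0.95 [286.0, 182.7, 311.7, 208.2] 416 [0.578  0.0177 0.0452] [[0.552, -0.008, 0.039], [0.605, 0.044, 0.051]]
pot_a 0.92 [291.9, 246.8, 315.6, 268.0] 416 [0.4184 0.0086 0.0531] [[0.393, -0.017, 0.003], [0.446, 0.037, 0.058]]
pot_a 0.62 [323.9, 119.8, 347.2, 140.0] 358 [ 0.7461 -0.0753  0.0509] [[0.726, -0.099, 0.006], [0.773, -0.052, 0.056]]
pot_b 0.95 [286.0, 182.7, 311.7, 208.2] 416 [0.578  0.0177 0.0452] [[0.552, -0.008, 0.039], [0.605, 0.044, 0.051]]
pot_b 0.92 [291.9, 
[... 2018 characters left out ...]

pot_b 0.67 [327.2, 145.0, 348.2, 174.1] 474 [0.4354 0.0082 0.047 ] [[0.395, -0.019, -0.001], [0.449, 0.034, 0.054]]
pot_b 0.59 [332.0, 189.6, 353.8, 216.5] 518 [0.5921 0.0165 0.0407] [[0.553, -0.011, 0.001], [0.61, 0.044, 0.046]]
pot_c 0.73 [296.2, 244.3, 318.6, 271.6] 259 [ 0.7609 -0.0766  0.0491] [[0.74, -0.098, 0.002], [0.774, -0.053, 0.054]]
pot_c 0.67 [327.2, 145.0, 348.2, 174.1] 474 [0.4354 0.0082 0.047 ] [[0.395, -0.019, -0.001], [0.449, 0.034, 0.054]]
pot_c 0.59 [332.0, 189.6, 353.8, 216.5] 518 [0.5921 0.0165 0.0407] [[0.553, -0.011, 0.001], [0.61, 0.044, 0.046]]
paint_tube_b 0.56 [403.7, 142.3, 457.5, 158.5] 538 [0.3704 0.2668 0.0135] [[0.344, 0.202, -0.002], [0.387, 0.348, 0.031]]
```

```bash
python3 - <<'E'
import cv2
a=cv2.imread("pics/top0.png")[80:310,150:490]
cv2.imwrite("pics/top0c.png",cv2.resize(a,None,fx=2.35,fy=2.35,interpolation=cv2.INTER_CUBIC))
E
```

```text
(no output)
```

View pics/top0c.png

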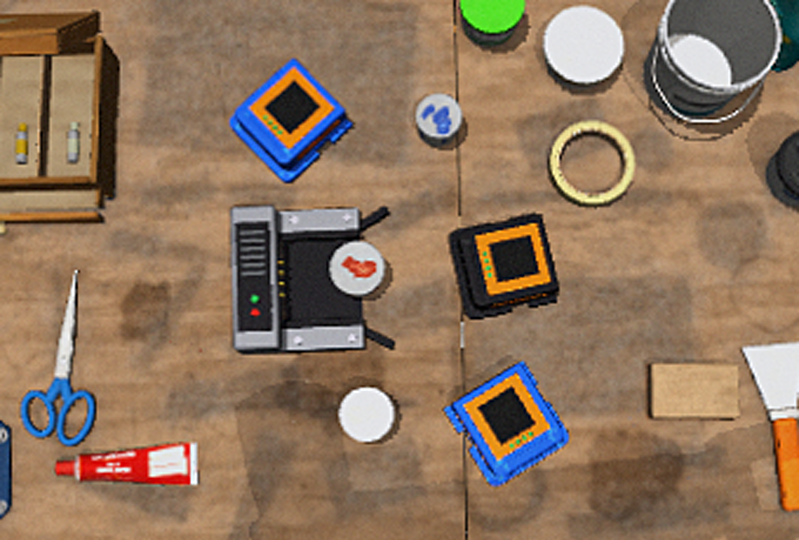

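View pics/side0.png

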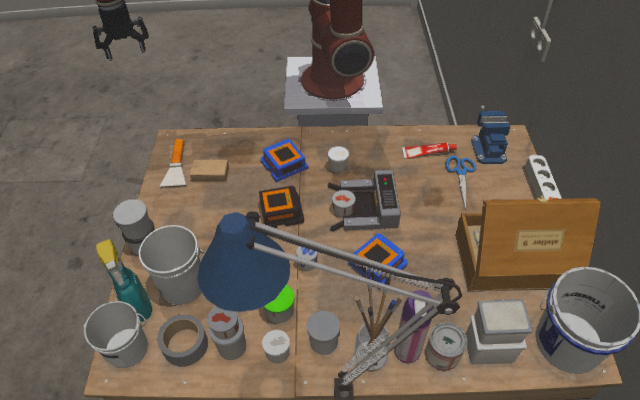

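The top crop shows the charger at about (310,280), open to image right (world -y), with pot_c in its mouth at (357,268). The black pack is at (508,262), just before the mouth. Pots a and b stand clear at (439,117) and (367,413), and the two blue packs are decoys. In the side view a lamp hangs around (245,255). Next I fit the poses.

```bash
python3 - <<'E'
from h import *
np.set_printoptions(precision=4,suppress=True)
D={c:eyes.get_image(c) for c in("top","side")}
C={c:cloud(D[c]) for c in D}
def box(P,lo,hi): 
    P=P.reshape(-1,3);P=P[~np.isnan(P[:,0])]; return P[np.all((P>lo)&(P<hi),1)]
def rect(q,n):
    r=cv2.minAreaRect((q[:,:2]*1000).astype(np.float32)); print(n,len(q),r, 'mean',q.mean(0))
for c in C:
    print(c)
    q=box(C[c],(.48,-.23,.0),(.66,-.07,.1)); 
    rect(q[(q[:,2]>.044)],'packtop'); f=q[(q[:,2]>.007)&(q[:,2]<.017)]; rect(f,'flange')
    print('top z',np.median(q[q[:,2]>.044][:,2]), 'flange mean',f.mean(0))
    q=box(C[c],(.45,.06,.0),(.68,.17,.1)); rect(q[q[:,2]>.05],'endblock')
    q=box(C[c],(.47,-.02,.017),(.68,.10,.027)); 
    for s,n in((q[q[:,0]<.54],'railR'),(q[q[:,0]>.61],'railL')): rect(s,n)
    q=box(C[c],(.53,-.02,.036),(.62,.055,.1)); rect(q,'potc')
    q=box(C[c],(.1,-.6,.07),(.9,.5,1.2)); 
    H,xe,ye=np.histogram2d(q[:,0],q[:,1],bins=[np.arange(.1,.95,.1),np.arange(-.6,.55,.1)]); print(H.astype(int))
    if len(q): print('max z',q[:,2].max())
q=C["side"][np.where(True)[0]] if 0 else C["side"][180:300,200:460].reshape(-1,3); q=q[q[:,2]>.1]; print('lamp',np.nanmin(q,0),np.nanmax(q,0))
t=D["top"]; a=t["image"][160:240,235:400]
cv2.imwrite("pics/z.png",cv2.resize(a[...,::-1],None,fx=4.8,fy=4.8,interpolation=cv2.INTER_CUBIC))
E
```

```text
top
packtop 1237 ((585.0357666015625, -149.38455200195312), (88.67719268798828, 96.58953094482422), 11.808863639831543) mean [ 0.5846 -0.1491  0.0499]
flange 267 ((572.1805419921875, -149.34909057617188), (156.3182830810547, 177.8463897705078), 89.04962921142578) mean [ 0.5648 -0.1282  0.0122]
top z 0.04991285713652993 flange mean [ 0.5648 -0.1282  0.0122]
endblock 1158 ((569.3516845703125, 128.28738403320312), (159.95596313476562, 49.16852569580078), 1.8284777402877808) mean [0.5671 0.1273 0.0599]
railR 408 ((509.2206726074219, 40.44092559814453), (34.334476470947266, 120.02741241455078), 1.926594853401184) mean [0.5081 0.0531 0.0229]
railL 384 ((634.3621215820312, 42.18597412109375), (33.76944351196289, 112.52470397949219), 1.9802054166793823) mean [0.6339 0.0545 0.0229]
potc 424 ((578.2737426757812, 17.75458526611328), (57.064292907714844, 58.4121208190918), 88.98429870605469) mean [0.5786 0.0172 0.0452]
[[ 749  880  807   24    0  181  112   10    0    0    0]
 [ 907 1472  176    0    0 1133 3035   38    0    0  246]
 [   0    0    0    0    0    0    0    0    0    0  920]
 [   
[... 1063 characters left out ...]
7 0.0592 0.0219]
potc 343 ((579.7078857421875, 17.28680992126465), (57.097015380859375, 62.270225524902344), 88.56500244140625) mean [0.5825 0.0175 0.0425]
[[ 437    0    0    0    0  293   50    0    0    0    0]
 [ 725    0    0    0    0  340 2393   96    0    0   15]
 [   0    0    0    0    0    0    0    0    0    0  745]
 [   0    0    0    0    0    0    0    0    0    0   95]
 [   0    0    0    0    0    0    0    0    0    0    0]
 [ 185  337    0    0    0    0    0    0    7  149    0]
 [ 168  992  732    0    0    0    0    0  110 1097  907]
 [   4 1266  944    0    0    0    0    0  161 2618 2587]]
max z 0.43815640812215184
lamp [ 0.7904 -0.3077  0.1063] [1.1195 0.1638 0.5491]
```

View pics/z.png

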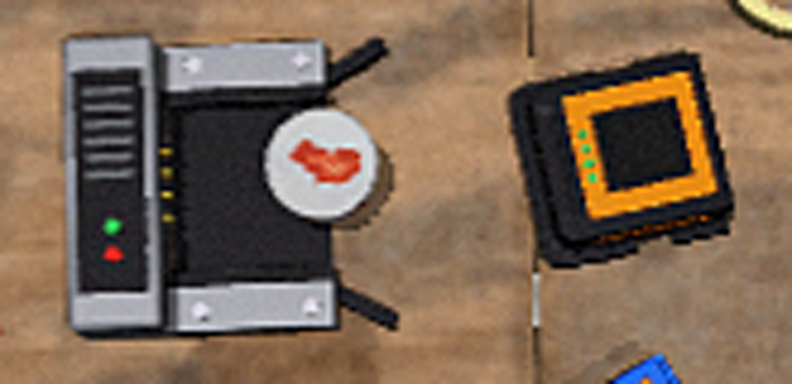

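The extra crop (4.8x) confirms the pack's nose shelf is on the left, facing the charger, and turned about 10° from its axis. Charger heading is 91.9° with its bay near (0.572, 0.050). Pot_c is at (0.579, 0.0175) and the pack at (0.585, -0.145).

```bash
cat >> h.py <<'E'
from scipy.spatial.transform import Rotation as R
def plan(target, yaw, base=None):
    """tool pointing down; yaw = world heading (deg) of tool x after turn. Prints turn (shares about tool axes) then shift (shares) in turned frame."""
    o=ctrl.get_obs(); p=np.array(o["tool_pos"]) if base is None else np.array(base[0])
    Rn=R.from_rotvec(o["tool_rot"]).as_matrix()
    c,s=np.cos(np.radians(yaw)),np.sin(np.radians(yaw))
    Rt=np.array([[c,s,0],[s,-c,0],[0,0,-1.]])
    print("now",p.round(4),"xaxis",Rn[:,0].round(3),"zaxis",Rn[:,2].round(3))
    rv=R.from_matrix(Rn.T@Rt).as_rotvec(); print("turn shares",(rv/.1).round(3))
    d=Rt.T@(np.array(target)-p); print("shift shares (turned frame)",(d/.06).round(3))
E
python3 - <<'E'
from h import *
o=ctrl.get_obs(); print(o["t"],o["opening"],o["q"])
# tool y along charger axis (91.86) -> tool x at 1.86 or 181.86
for y in (1.86,181.86): plan((.579,.0175,.12),y)
E
```

```text
1.0 0.08547223393224035 [-1.37002123e+00  5.27193697e-02  1.61284987e+00 -3.62716356e-05
  1.47601294e+00 -1.19023416e-01]
now [ 0.1965 -0.5933  0.2313] xaxis [ 0.949  0.314 -0.   ] zaxis [-0. -0. -1.]
turn shares [0.    0.    2.873]
shift shares (turned frame) [ 6.703 -9.968  1.855]
now [ 0.1965 -0.5933  0.2313] xaxis [ 0.949  0.314 -0.   ] zaxis [-0. -0. -1.]
turn shares [-1.0000e-03  0.0000e+00 -2.8543e+01]
shift shares (turned frame) [-6.703  9.968  1.855]
```

jog_arm(commands=[0,0,0,0,0,0.958,85,0,0,0,0,0,0.958,85,0,0,0,0,0,0.957,85,0.559,-0.831,0,0,0,0,85,0.559,-0.831,0,0,0,0,85,0.559,-0.831,0,0,0,0,85,0.559,-0.831,0,0,0,0,85,0.559,-0.831,0,0,0,0,85,0.559,-0.831,0,0,0,0,85,0.559,-0.831,0,0,0,0,85,0.559,-0.831,0,0,0,0,85,0.559,-0.831,0,0,0,0,85,0.559,-0.831,0,0,0,0,85,0.559,-0.831,0.9,0,0,0,85,0.554,-0.827,0.9,0,0,0,85,0,0,0,0,0,0,85,0,0,0,0,0,0,85], newtons=30)

```text
t: 3.12
tool_pos: [0.565, -0.0056, 0.1483]
tool_rot: [3.141, 0.052, 0.001]
contact_force: [-0.5, -1.0, 0.1]
opening: 0.0848
grip_force: 0.0
```

```bash
python3 - <<'E'
from h import *
print(ctrl.get_obs()["contact_force"]); plan((.579,.0175,.012),1.86)
E
```

```text
[-0.52135425 -1.03828292  0.11467479]
now [ 0.565  -0.0056  0.1483] xaxis [0.999 0.033 0.001] zaxis [ 0.001 -0.001 -1.   ]
turn shares [ 0.006 -0.006  0.004]
shift shares (turned frame) [ 0.246 -0.378  2.271]
```

jog_arm(commands=[0.246,-0.378,0.2,0,0,0,85,0,0,0.5,0,0,0,85,0,0,0.5,0,0,0,85,0,0,0.5,0,0,0,85,0,0,0.5,0,0,0,85,0,0,0,0,0,0,85,0,0,0,0,0,0,85])

```text
t: 4.0
tool_pos: [0.5804, 0.0168, 0.0182]
tool_rot: [3.141, 0.049, 0.006]
contact_force: [0.1, -0.8, 0.7]
opening: 0.085
grip_force: 0.0
```

```bash
python3 - <<'E'
from h import *
print(ctrl.get_obs()["contact_force"]); plan((.579,.0175,.012),1.86)
E
```

```text
[ 0.14668107 -0.79658395  0.66811437]
now [0.5804 0.0168 0.0182] xaxis [1.    0.031 0.004] zaxis [ 0.004 -0.001 -1.   ]
turn shares [ 0.006 -0.039 -0.011]
shift shares (turned frame) [-0.024 -0.012  0.103]
```

Now close on the pot and lift it clear.

jog_arm(commands=[0,0,0.1,0,0,0,85,0,0,0,0,0,0,50,0,0,0,0,0,0,50,0,0,0,0,0,0,50,0,0,0,0,0,0,50,0,0,0,0,0,0,50,0,0,0,0,0,0,50,0,0,-0.5,0,0,0,50,0,0,-0.5,0,0,0,50,0,0,-0.5,0,0,0,50,0,0,-0.5,0,0,0,50,0,0,0,0,0,0,50])

```text
t: 5.5
tool_pos: [0.5805, 0.0178, 0.1321]
tool_rot: [3.141, 0.051, 0.009]
contact_force: [0.8, 0.4, -1.5]
opening: 0.0577
grip_force: 32.5
```

```bash
python3 - <<'E'
from h import *
plan((.42,.12,.132),1.86)
d=eyes.get_image("side"); a=d["image"][100:300,200:460]
cv2.imwrite("pics/g.png",cv2.resize(a[...,::-1],None,fx=3,fy=3))
E
```

```text
now [0.5805 0.0178 0.1321] xaxis [0.999 0.033 0.005] zaxis [ 0.005 -0.    -1.   ]
turn shares [ 0.005 -0.054  0.002]
shift shares (turned frame) [-2.619e+00 -1.789e+00  1.000e-03]
```

View pics/g.png

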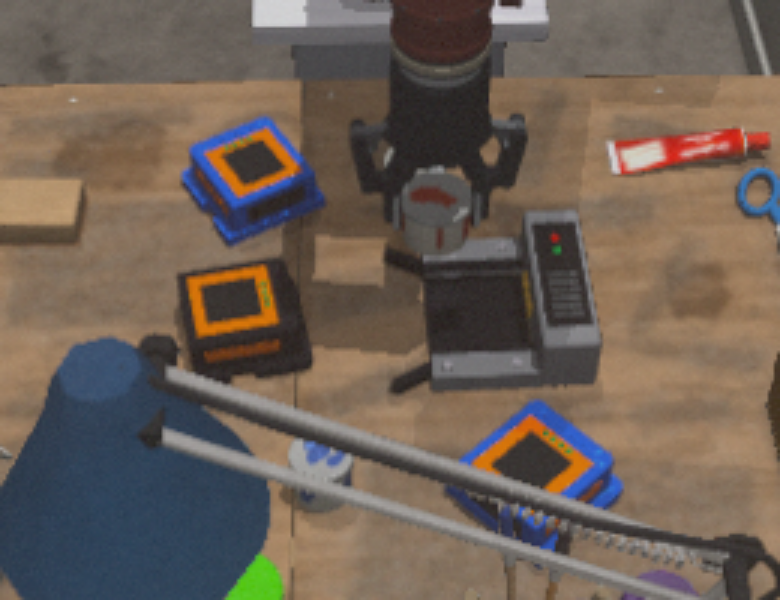

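Pot_c is held upright between the fingers at about (437,208), clear of the charger. I'll carry it to the free spot at (0.42, 0.12).

jog_arm(commands=[-0.524,-0.358,0,0,0,0,50,-0.524,-0.358,0,0,0,0,50,-0.524,-0.358,0,0,0,0,50,-0.524,-0.358,0,0,0,0,50,-0.524,-0.358,0,0,0,0,50,0,0,0,0,0,0,50,0,0,0,0,0,0,50,0,0,0.5,0,0,0,50,0,0,0.5,0,0,0,50,0,0,0.5,0,0,0,50,0,0,0.1,0,0,0,50,0,0,0,0,0,0,50,0,0,0,0,0,0,50])

```text
t: 7.18
tool_pos: [0.4195, 0.12, 0.035]
tool_rot: [-3.141, -0.051, -0.004]
contact_force: [0.3, 0.2, -1.0]
opening: 0.0573
grip_force: 32.6
```

```bash
python3 - <<'E'
from h import *
print(ctrl.get_obs()["contact_force"]); plan((.42,.12,.013),1.86)
E
```

```text
[ 0.27161966  0.21339076 -0.97363522]
now [0.4195 0.12   0.035 ] xaxis [0.999 0.032 0.003] zaxis [ 0.003  0.    -1.   ]
turn shares [-0.002 -0.026 -0.003]
shift shares (turned frame) [0.008 0.001 0.367]
```

jog_arm(commands=[0,0,0.15,0,0,0,50,0,0,0.12,0,0,0,50,0,0,0.06,0,0,0,50,0,0,0.03,0,0,0,50,0,0,0,0,0,0,50,0,0,0,0,0,0,50])

```text
t: 7.92
tool_pos: [0.4183, 0.1201, 0.0122]
tool_rot: [-3.141, -0.051, -0.001]
contact_force: [-0.9, 0.1, -0.1]
opening: 0.0574
grip_force: 32.6
```

jog_arm(commands=[0,0,0,0,0,0,85,0,0,0,0,0,0,85,0,0,0,0,0,0,85,0,0,0,0,0,0,85,0,0,0,0,0,0,85,0,0,-0.5,0,0,0,85,0,0,-0.5,0,0,0,85,0,0,-0.5,0,0,0,85,0,0,-0.5,0,0,0,85,0,0,-0.5,0,0,0,85,0,0,0,0,0,0,85])

```text
t: 9.3
tool_pos: [0.42, 0.1202, 0.1649]
tool_rot: [-3.141, -0.051, -0.009]
contact_force: [0.2, -0.4, 0.8]
opening: 0.0852
grip_force: 0.0
```

```bash
python3 - <<'E'
from h import *
np.set_printoptions(precision=4,suppress=True)
a=np.radians(91.86); d=np.array([np.cos(a),np.sin(a)]); n=np.array([-d[1],d[0]])
B=np.array([.5722,.0502])
print(ctrl.get_obs()["q"])
for y in (91.86,-88.14): plan((*(B-d*.285),.16),y)
dd=eyes.get_image("top"); P=cloud(dd); q=P.reshape(-1,3); q=q[~np.isnan(q[:,0])]
def rect(lo,hi,m):
    s=q[np.all((q>lo)&(q<hi),1)]; print(m,len(s),cv2.minAreaRect((s[:,:2]*1000).astype(np.float32)),np.median(s[:,2]))
rect((.36,.07,.036),(.48,.17,.06),'potc'); rect((.5,-.23,.044),(.66,-.07,.056),'pack')
rect((.45,.06,.05),(.68,.17,.07),'end'); rect((.54,-.03,.005),(.61,.05,.1),'bay empty?')
E
```

```text
[ 0.1082 -0.3815  2.1085 -0.      1.4087  1.6465]
now [0.42   0.1202 0.1649] xaxis [0.999 0.032 0.006] zaxis [ 0.006  0.001 -1.   ]
turn shares [  0.043  -0.05  -15.707]
shift shares (turned frame) [-5.999  2.498  0.081]
now [0.42   0.1202 0.1649] xaxis [0.999 0.032 0.006] zaxis [ 0.006  0.001 -1.   ]
turn shares [-0.05  -0.043 15.708]
shift shares (turned frame) [ 5.999 -2.498  0.081]
potc 8 ((405.4586181640625, 94.04922485351562), (3.0058650970458984, 12.888954162597656), 78.87500762939453) 0.04411230974159053
pack 1223 ((585.1661987304688, -149.19158935546875), (88.27355194091797, 96.5500259399414), 11.447332382202148) 0.04983251761130947
end 1063 ((568.8642578125, 128.07073974609375), (159.45849609375, 48.88136672973633), 1.825995922088623) 0.06043017020660768
bay empty? 79 ((575.0250854492188, 9.992454528808594), (77.40556335449219, 67.66548919677734), 89.65628814697266) 0.0059024038234603005
```

Pot is down and released. The tool's present heading lets me push flush on the pack's +x side, which squares it up and centres it on the charger axis.

jog_arm(commands=[0.507,0.569,0,0,0,0,60,0.507,0.569,0,0,0,0,60,0.507,0.569,0,0,0,0,60,0.507,0.569,0,0,0,0,60,0.507,0.569,0,0,0,0,60,0.507,0.569,0,0,0,0,60,0.507,0.569,0,0,0,0,60,0.507,0.569,0,0,0,0,60,0,0,0.4,0,0,0,60,0,0,0.4,0,0,0,60,0,0,0,0,0,0,60])

```text
t: 10.72
tool_pos: [0.6672, -0.1442, 0.1085]
tool_rot: [-3.138, -0.051, 0.013]
contact_force: [-0.3, -0.1, -0.9]
opening: 0.06
grip_force: 0.0
```

```bash
python3 - <<'E'
from h import *
o=ctrl.get_obs(); print(o["contact_force"],o["opening"]); plan((.672,-.145,.018),1.86)
E
```

```text
[-0.25107607 -0.10131535 -0.93642158] 0.06002492384247799
now [ 0.6672 -0.1442  0.1085] xaxis [ 0.999  0.032 -0.008] zaxis [-0.009  0.003 -1.   ]
turn shares [-0.032  0.085 -0.002]
shift shares (turned frame) [0.079 0.016 1.508]
```

jog_arm(commands=[0.08,0.016,0,0,0.08,0,60,0,0,0.5,0,0,0,60,0,0,0.5,0,0,0,60,0,0,0.5,0,0,0,60,0,0,0,0,0,0,60])

```text
t: 11.35
tool_pos: [0.6744, -0.1452, 0.0221]
tool_rot: [-3.14, -0.051, -0.007]
contact_force: [-0.2, 0.2, -0.9]
opening: 0.0601
grip_force: 0.0
```

jog_arm(commands=[-0.1,0,0,0,0,0,60,-0.1,0,0,0,0,0,60,-0.1,0,0,0,0,0,60,-0.1,0,0,0,0,0,60,-0.1,0,0,0,0,0,60,0,0,0,0,0,0,60])

```text
t: 12.1
tool_pos: [0.6454, -0.1468, 0.0238]
tool_rot: [-3.141, -0.051, -0.012]
contact_force: [0.8, 0.0, 0.3]
opening: 0.0598
grip_force: 0.0
```

```bash
python3 - <<'E'
from h import *
o=ctrl.get_obs(); print(o["contact_force"],o["opening"]); plan((.6335,-.146,.018),1.86)
E
```

```text
[8.19941058e-01 7.40767587e-05 2.96943021e-01] 0.05982506217661416
now [ 0.6454 -0.1468  0.0238] xaxis [0.999 0.032 0.008] zaxis [ 0.008  0.    -1.   ]
turn shares [-0.001 -0.079 -0.002]
shift shares (turned frame) [-0.197 -0.02   0.097]
```

jog_arm(commands=[-0.08,0,0.05,0,0,0,60,-0.08,0,0,0,0,0,60,-0.05,0,0,0,0,0,60,0,0,0,0,0,0,60,0,0,0,0,0,0,60])

```text
t: 12.72
tool_pos: [0.633, -0.147, 0.0205]
tool_rot: [-3.141, -0.051, -0.012]
contact_force: [1.5, 0.7, 0.6]
opening: 0.0599
grip_force: 0.7
```

```bash
cat >> h.py <<'E'
def rects():
  for c in("top","side"):
    q=cloud(eyes.get_image(c)).reshape(-1,3); q=q[~np.isnan(q[:,0])]
    for lo,hi,m in (((.5,-.23,.044),(.629,.095,.053),'pack'),((.45,.06,.053),(.68,.17,.067),'end'),((.36,.07,.036),(.48,.17,.06),'potc')):
        s=q[np.all((q>lo)&(q<hi),1)]
        if len(s)>20:
            r=cv2.minAreaRect((s[:,:2]*1000).astype(np.float32)); print(c,m,len(s),np.round(r[0],1),np.round(r[1],1),round(r[2],2),np.median(s[:,2]).round(4))
E
python3 - <<'E'
from h import *
o=ctrl.get_obs(); print(o["contact_force"],o["tool_pos"]); rects()
E
```

```text
[1.52828815 0.71717224 0.64240534] [ 0.63297222 -0.14703285  0.02051045]
top pack 34 [ 617.4 -181.3] [22.1 12.9] 67.81 0.0497
top end 1131 [568.8 128.1] [159.1  48.8] 1.92 0.0601
top potc 433 [418.4 120.5] [56.8 58.4] 89.69 0.0449
side pack 153 [ 588.2 -135.4] [ 67.3 109.1] 31.59 0.0468
side end 852 [570.7 129.3] [158.7  51. ] 2.18 0.0582
side potc 282 [419.5 122.3] [58.5 64.6] 85.18 0.0425
```

jog_arm(commands=[0.3,0,0,0,0,0,60,0,0,-0.6,0,0,0,60,0,0,-0.6,0,0,0,60,0,0,-0.6,0,0,0,60,0,0,0,0,0,-0.982,60,0,0,0,0,0,-0.982,60,0,0,0,0,0,-0.982,60,0,0,0,0,0,-0.982,60,0,0,0,0,0,-0.982,60,0,0,0,0,0,-0.982,60,0,0,0,0,0,-0.982,60,0,0,0,0,0,-0.982,60,0,0,0,0,0,-0.982,60,0,0,0,0,0,-0.982,60,0,0,0,0,0,-0.982,60,0,0,0,0,0,-0.982,60,0,0,0,0,0,-0.982,60,0,0,0,0,0,-0.982,60,0,0,0,0,0,-0.982,60,0,0,0,0,0,-0.982,60])

```text
t: 15.32
tool_pos: [0.6493, -0.1462, 0.1277]
tool_rot: [2.179, 2.259, 0.007]
contact_force: [-1.0, 0.5, 0.1]
opening: 0.0602
grip_force: 0.0
```

```bash
python3 - <<'E'
from h import *
plan((.5814,-.240,.125),91.9)
E
```

```text
now [ 0.6493 -0.1462  0.1277] xaxis [-0.036  0.999  0.001] zaxis [ 0.005  0.001 -1.   ]
turn shares [ 0.051 -0.012  0.029]
shift shares (turned frame) [-1.525 -1.184  0.045]
```

jog_arm(commands=[-0.51,-0.395,0,0,0,0,60,-0.51,-0.395,0,0,0,0,60,-0.51,-0.395,0,0,0,0,60,0,0,0,0,0,0,60,0,0,0,0,0,0,60])

```text
t: 15.95
tool_pos: [0.582, -0.2402, 0.1277]
tool_rot: [2.182, 2.254, 0.009]
contact_force: [0.3, 0.1, 0.9]
opening: 0.0599
grip_force: 0.0
```

```bash
python3 - <<'E'
from h import *
plan((.5814,-.240,.018),91.9); rects()
E
```

```text
now [ 0.582  -0.2402  0.1277] xaxis [-0.033  0.999  0.001] zaxis [ 0.007  0.001 -1.   ]
turn shares [ 0.07  -0.012 -0.006]
shift shares (turned frame) [ 0.003 -0.01   1.828]
top pack 994 [ 576.1 -146.5] [88. 96.] 5.27 0.0495
top end 1119 [568.9 128. ] [159.7  48.7] 2.02 0.0603
top potc 433 [418.5 120.8] [57.1 58.5] 89.58 0.045
side pack 845 [ 577.6 -146.4] [90.4 95.1] 5.43 0.0473
side end 857 [570.8 129.7] [160.3  51.1] 2.01 0.0583
side potc 282 [419.3 122.2] [59.3 61.2] 78.38 0.0427
```

jog_arm(commands=[0,0,0.46,0.07,0,0,60,0,0,0.46,0,0,0,60,0,0,0.46,0,0,0,60,0,0,0.45,0,0,0,60,0.15,0,0,0,0,0,60,0.15,0,0,0,0,0,60,0.15,0,0,0,0,0,60,0.15,0,0,0,0,0,60,0.15,0,0,0,0,0,60,0.15,0,0,0,0,0,60,0.15,0,0,0,0,0,60,0.15,0,0,0,0,0,60,0.15,0,0,0,0,0,60,0.15,0,0,0,0,0,60,0.15,0,0,0,0,0,60,0.15,0,0,0,0,0,60,0,0,0,0,0,0,60])

```text
t: 18.18
tool_pos: [0.5783, -0.1311, 0.0177]
tool_rot: [-2.183, -2.257, -0.002]
contact_force: [-0.6, 0.7, 0.3]
opening: 0.0596
grip_force: 0.0
```

```bash
python3 - <<'E'
from h import *
print(ctrl.get_obs()["contact_force"]);plan((.5745,-.013,.018),91.95); rects()
d=eyes.get_image("top"); a=d["image"][150:260,230:400]
cv2.imwrite("pics/p1.png",cv2.resize(a[...,::-1],None,fx=4.5,fy=4.5))
E
```

```text
[-0.63578211  0.71356618  0.26528972]
now [ 0.5783 -0.1311  0.0177] xaxis [-0.033  0.999  0.002] zaxis [-0.001  0.002 -1.   ]
turn shares [-0.005 -0.022 -0.006]
shift shares (turned frame) [ 1.969  0.003 -0.005]
top pack 498 [578.4 -67.4] [84.6 92.8] 6.61 0.0495
top end 1129 [569.1 128.1] [159.4  48.9] 1.91 0.0603
top potc 435 [418.4 120.6] [56.5 58.5] 89.83 0.0452
side pack 871 [578.  -77.5] [ 93.4 109.6] 1.95 0.0475
side end 861 [570.  129.4] [160.5  51.1] 2.09 0.0583
side potc 281 [421.7 121.2] [59.7 61.9] 41.54 0.0424
```

View pics/p1.png

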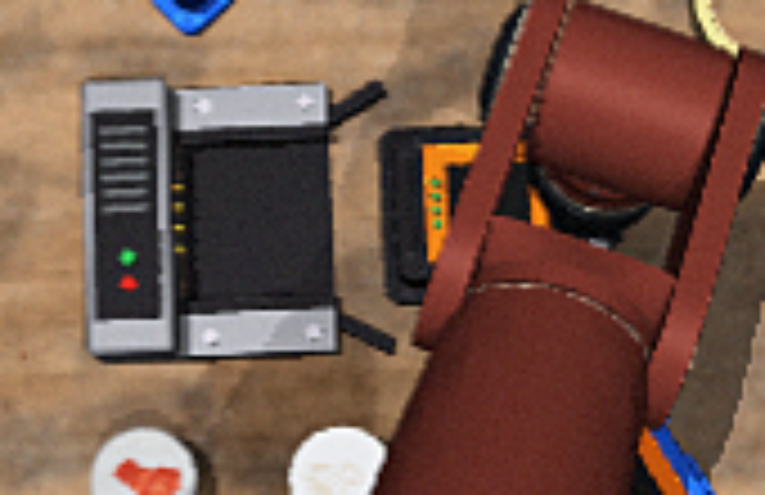

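The pack is square (1.95°, matching the charger), with its nose at x≈385 px centred on the mouth. Continuing in.

jog_arm(commands=[0.13,0,0,0,0,0,60,0.13,0,0,0,0,0,60,0.13,0,0,0,0,0,60,0.13,0,0,0,0,0,60,0.13,0,0,0,0,0,60,0.13,0,0,0,0,0,60,0.13,0,0,0,0,0,60,0.13,0,0,0,0,0,60,0,0,0,0,0,0,60])

```text
t: 19.45
tool_pos: [0.5773, -0.0704, 0.0187]
tool_rot: [2.182, 2.257, 0.001]
contact_force: [1.4, -3.0, -1.2]
opening: 0.0596
grip_force: 1.7
```

```bash
python3 - <<'E'
from h import *
print(ctrl.get_obs()["contact_force"]);plan((.5745,-.013,.018),91.95); rects()
E
```

```text
[ 1.41387819 -2.99515792 -1.16598901]
now [ 0.5773 -0.0704  0.0187] xaxis [-0.034  0.999 -0.001] zaxis [ 0.002 -0.001 -1.   ]
turn shares [ 0.017  0.01  -0.004]
shift shares (turned frame) [ 0.958 -0.014  0.012]
top pack 409 [579.8  -2. ] [83.5 91.4] 12.31 0.0494
top end 1132 [568.9 128.2] [159.3  48.7] 2.02 0.0604
top potc 432 [418.4 120.8] [56.9 58.5] 89.76 0.0451
side pack 844 [576.6 -17.9] [ 91.7 111.3] 0.8 0.0474
side end 855 [570.2 129.3] [159.9  51.1] 2.41 0.0583
side potc 280 [420.1 122.5] [59.3 60.5] 86.42 0.0428
```

jog_arm(commands=[0.1,0,0,0,0,0,60,0.1,0,0,0,0,0,60,0.1,0,0,0,0,0,60,0.1,0,0,0,0,0,60,0.1,0,0,0,0,0,60,0.1,0,0,0,0,0,60,0.1,0,0,0,0,0,60,0,0,0,0,0,0,60])

```text
t: 20.55
tool_pos: [0.5757, -0.0282, 0.0185]
tool_rot: [2.184, 2.257, 0.001]
contact_force: [-0.0, -2.3, 0.1]
opening: 0.06
grip_force: 1.2
```

```bash
python3 - <<'E'
from h import *
print(ctrl.get_obs()["contact_force"]);plan((.5745,-.013,.018),91.95); rects()
E
```

```text
[-6.07837494e-04 -2.25472223e+00  1.08831655e-01]
now [ 0.5757 -0.0282  0.0185] xaxis [-0.033  0.999  0.   ] zaxis [ 0.001  0.    -1.   ]
turn shares [ 0.01  -0.003 -0.013]
shift shares (turned frame) [ 0.255 -0.011  0.009]
top pack 353 [578.2  37.1] [82.6 90.8] 7.62 0.0497
top end 1130 [569.8 108.6] [159.3  87.5] 2.01 0.0605
top potc 436 [418.5 120.5] [56.5 58.6] 89.59 0.0449
side pack 826 [575.1  23.1] [ 92.6 113.6] 1.58 0.0474
side end 858 [570.5 110.8] [160.9  88.9] 2.03 0.0582
side potc 282 [420.2 122.3] [59.1 61.2] 82.11 0.0427
```

jog_arm(commands=[0.07,0,0,0,0,0,60,0.07,0,0,0,0,0,60,0.07,0,0,0,0,0,60,0.05,0,0,0,0,0,60,0,0,0,0,0,0,60])

```text
t: 21.28
tool_pos: [0.5751, -0.0121, 0.0185]
tool_rot: [-2.184, -2.258, -0.002]
contact_force: [0.1, 0.3, 0.0]
opening: 0.0598
grip_force: 0.1
```

jog_arm(commands=[0.05,0,0,0,0,0,60,0,0,0,0,0,0,60])

```text
t: 21.52
tool_pos: [0.5751, -0.0117, 0.0187]
tool_rot: [2.182, 2.256, -0.003]
contact_force: [-1.4, -9.7, 1.1]
opening: 0.0599
grip_force: 4.6
```

jog_arm(commands=[0.06,0,0,0,0,0,60,0,0,0,0,0,0,60])

```text
t: 21.78
tool_pos: [0.5752, -0.0115, 0.0195]
tool_rot: [2.178, 2.253, -0.011]
contact_force: [-3.4, -20.1, 2.5]
opening: 0.0599
grip_force: 10.3
```

```bash
python3 - <<'E'
from h import *
print(ctrl.get_obs()["contact_force"]);plan((.5745,-.013,.018),91.95)
E
```

```text
[ -3.36337448 -20.09496665   2.47791659]
now [ 0.5752 -0.0115  0.0195] xaxis [-0.034  0.999 -0.011] zaxis [ 0.001 -0.011 -1.   ]
turn shares [0.006 0.107 0.001]
shift shares (turned frame) [-0.024 -0.013  0.025]
```

Force rose to 20 N with no further travel, at the predicted home distance. Backing off to look.

jog_arm(commands=[-0.5,0,0,0,0,0,60,-0.5,0,-0.2,0,0,0,60,0,0,-0.8,0,0,0,60,0,0,-0.8,0,0,0,60,-0.6,0,-0.5,0,0,0,60,-0.8,0,0,0,0,0,60,-0.8,0,0,0,0,0,60,-0.8,0,0,0,0,0,60,-0.8,0,0,0,0,0,60,-0.8,-0.4,0,0,0,0,60,-0.5,-0.4,0,0,0,0,60,0,0,0,0,0,0,60,0,0,0,0,0,0,60])

```text
t: 23.4
tool_pos: [0.5392, -0.3728, 0.1561]
tool_rot: [2.184, 2.258, 0.003]
contact_force: [0.5, 0.9, 0.1]
opening: 0.06
grip_force: 0.0
```

```bash
python3 - <<'E'
from h import *
T=np.radians(1.95); d=np.array([-np.sin(T),np.cos(T)]); n=np.array([-d[1],d[0]])
for c in("top","side"):
    D=eyes.get_image(c); 
    if c=="top":
        cv2.imwrite("pics/f.png",cv2.resize(D["image"][80:310,150:490][...,::-1],None,fx=2.35,fy=2.35,interpolation=cv2.INTER_CUBIC))
    q=cloud(D).reshape(-1,3); q=q[~np.isnan(q[:,0])]
    s=q[np.all((q>(.51,-.03,.042)),1)&(q[:,0]<.64)&(q[:,1]<.16)]
    s=s[s[:,2]<.07]
    e=s[s[:,2]>.055]; p=s[s[:,2]<.0525]
    ea=(e[:,:2]@d); pa=(p[:,:2]@d)
    print(c,"end far",np.percentile(ea,99.5).round(4),"end near",np.percentile(ea,1).round(4),"tail",np.percentile(pa,.5).round(4),"expect far-tail .156")
    p=p[pa<np.percentile(pa,.5)+.088]; r=cv2.minAreaRect((p[:,:2]*1000).astype(np.float32)); print(r)
rects()
E
```

```text
top end far 0.1317 end near 0.0246 tail -0.0191 expect far-tail .156
((571.850830078125, 43.85109329223633), (89.08373260498047, 88.91609191894531), 1.8529164791107178)
side end far 0.1341 end near 0.0858 tail -0.0188 expect far-tail .156
((574.2278442382812, 44.45340347290039), (93.48887634277344, 88.45680236816406), 1.8414137363433838)
top pack 1099 [572.1  47.8] [89.  95.7] 1.82 0.0495
top end 1159 [569.6 107.6] [159.6  90.1] 1.95 0.0602
top potc 435 [418.4 120.8] [57.1 58.5] 89.79 0.045
side pack 854 [574.1  48.2] [90.3 94.7] 1.75 0.0473
side end 857 [571.  107.1] [160.9  95. ] 2.19 0.0582
side potc 281 [419.5 121.3] [61.9 61.6] 24.92 0.0427
```

View pics/f.png

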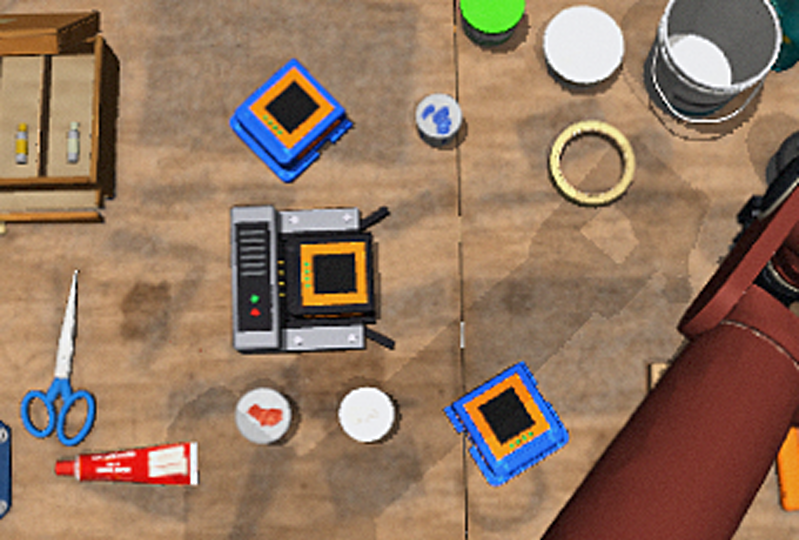

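The final picture shows the pack square in the charger at (335,272), its tail just past the rails. Pot_c is upright at (264,415). Pots a and b, the tape and the red tube haven't moved; the arm covers most of the sanding block, which nothing went near. The arm is clear of everything, so I'm handing in.

```bash
python3 -c "
from h import *
print(job.finish_job())"
```

```text
the job is handed in; nothing more can be done
None
```

I stood pot_c upright on the free table top and slid the black pack fully home in the charger, then let go and handed the job in at about 24 s; the catches' snap is inferred from the push force falling to zero just before the hard stop, not seen directly.

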